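Stack the covered egg tray on the steamer and set the timer

ROBOT

A 7-joint arm with a two-finger parallel gripper is mounted at the origin on the work surface. World frame = base frame: x ahead of the robot, y to its left, z up, the work surface at z = 0. Lengths are in mm, angles in rad, forces in N, time in s.
With the tool pointing down it reaches from about 400 to 875 mm from the base axis. Payload 4.4 kg.
Tool frame: the origin (TCP) lies at the very end of the fingers, on their centre line; the grasp point (between the pads) lies 19 mm behind it (arm.grip_point_offset is the distance from the TCP to the grasp point, in mm); z points along the fingers, y is the line along which they close (so a half turn about z gives the same grasp; the last joint's range is limited). The gripper opens to 85 mm and grips with 20 to 120 N. Pads are 22 mm wide; open, the fingers measure 114 mm over their backs; the gripper's body (76 mm by 85 mm) begins 54 mm behind the grasp point. The pads swing forward as they close: fully open they stand 13 mm farther back than shut.
Start: joints at [-1.31, 0.628, 0.038, 1.517, -0.027, 0.996, -0.02], TCP at [208.636, 615.621, 231.313] pointing down, gripper open.
Joint ranges: [-3.06, 3.06], [-0.37, 2.12], [-1.25, 1.32], [0.18, 2.47], [-1.1, 4.24], [0.23, 1.98], [-2.94, 2.94]. Speed limits (rad/s): [2.57, 2.57, 3.14, 3.14, 3.14, 3.14, 3.14].

INTERFACE

Orientations are given as a unit quaternion [x, y, z, w].
In Python, from cell import readout, imaging, workorder, arm gives the robot as it stands. The module is installed in compiled form; this text tells all that it offers.
- The arm moves only by the tool move_arm, never from a script. Its argument "plan" is a list of rows, each an object of numbers: "dx", "dy", "dz": the shift along the tool's x, y, z in m; "rx", "ry", "rz": the turn, a rotation vector about the tool's x, y, z in rad; "grip": the opening, from 0 (shut) to 1 (fully open). A call has 1 to 12 rows; each row is the pose to reach, as a shift and turn from the pose commanded when the call began, along the tool's axes at that moment; what a row does not reach only later rows make up. A row lasts 1/12 s, in which the tool goes at most 41.7 mm and 7.16 degrees, less where a joint would pass 70% of its speed; a pose out of reach is approached as far as the arm can. A call with a gripper value outside its range is refused whole. The fingers move at their own pace and stop on an object; "grip_force" is the grip in N (left out, the last holds). Time passes only in rows, so rows that repeat a pose let the fingers close. It gives the time, the measured TCP pose, the force, the opening and the grip force at its end, in the units of the state.
- readout.observe(): the state, without advancing time (a new reading comes with each control period).
- imaging.grab_frame(name): name is "scene" or "top" or "wrist"; returns (picture, depth): 400x640x3 uint8, red, green, blue; 400x640 float32, mm along the optical axis (not along the pixel's ray), 0 where there is no reading.
- imaging.calibration(name): a dict with "vfov" (degrees; the focal length in pixels is half the picture's height over the tangent of half this angle, whatever the lens; pixels are square), "cx", "cy" (the principal point, pixels), "k1" (the pictures are not rectified: a ray, as slopes to the right and down, at radius r is drawn at 1 + k1 r^2 times it, then the intrinsics apply), "origin" and "rotation" of the camera in the world; the wrist camera has in their place "hand_eye" (4x4, takes a point from camera to tool coordinates, whose origin is the TCP and whose axes are the flange's). Camera axes: x right, y down, z forward; pixel columns grow to the right and rows downward; lengths in mm; the calibration is good to about 2 mm. A picture is of the moment at which its call begins: read the wrist's pose just before it. calibration takes no time and is no camera call.
- workorder.job_done(): hands the job in; it is judged then, once.
The state is a dict: "clock": time; "joints": joint angles; "joint_velocities": joint speeds; "tau": joint torques, N m; "position": TCP position; "eef_rot": TCP orientation; "ft_force": force on the tool from outside, world axes, zero at the start; "moment": the same for the moment, N m; "width": opening from 0.0 (shut) to 1.0 (fully open); "grasp_force": force on a finger pad.
Only numpy, scipy, OpenCV 4.12 (cv2) and the standard library are available. Lean on these libraries where they do the work, as an engineer would, in place of code of your own. Each camera call takes 0.05 s, during which the arm holds its last target. There are 200 camera calls.

TASK

Pick up the covered egg tray by the grip on its lid and, keeping it level, set it down gently on top of the electric steamer's lower tray so that all four corner pins drop fully home into the corner sockets. Then let go of it and turn the timer dial, inside its guard ring, clockwise until its pointer is at the egg mark. Leave the other things on the counter where they are.

Things in the scene. Friction and masses are not known exactly. Their poses are not given: they have to be found in the camera images.
- egg_tray: Loose covered tray of six eggs: grey tray 140 mm (x) by 180 mm (y), clear clipped-on lid, 0.4 to 0.7 kg. Origin: under its centre at the level of its pin tips; z up. Four round pins, 12 mm across and 12 mm long with tapered tips, point down at x +-56, y +-76 mm; it stands on them. Its floor is 12 mm, the lid's top 87 mm above the origin. It fits on the steamer either way round.
- tray_grip (a point): Middle of the top edge of the upright grip rib on the tray's lid, 117 mm above the tray's origin. The rib is 14 mm thick (tray's x), 76 mm long (tray's y) and stands 30 mm above the lid. Axes as the tray's.
- steamer: Electric steamer, fixed. White base 160 mm (x) by 200 mm (y), 72 mm high; on its -x side a control panel sloping down at 20 degrees. On the base the lower tray (clear walls, potatoes inside), which does not come off. Origin: on the counter under the lower tray's centre, z up. Its four corner posts end 130 mm up, each with a square socket 16 mm wide, over 14 mm deep, at x +-56, y +-76 mm.
- tray_seat (a point): Point on the steamer's centre line, 118 mm above the counter, where the egg tray's origin lies when its pins are fully home (the tray's floor then rests on the tops of the four posts). Axes as the steamer's. The control panel's front edge lies 209 mm from this centre line, towards -x, 25 mm above the counter.
- timer (a joint): Angle of the timer dial, rad: 0 is off (pointer straight up the slope, towards the trays, at the longest tick), growing clockwise as one looks at the panel; stop at 2.4. The egg mark, a raised egg outline on the panel just outside the guard ring, is at 1.3. Light friction (0.04 N m); it stays where it is left.
- timer_grip (a point): On the dial's axis, 22 mm above the panel. The dial has a bar grip 44 mm long, 12 mm thick, its top 26 mm above the panel, in a guard ring 84 mm wide inside, 92 outside, 9 mm high. z: the dial's axis, out of the panel, 20 degrees from vertical, leaning away from the trays (to the steamer's -x); x: along the bar to its pointer end (white line). Axes turn with the dial.
- cup: Yellow plastic cup, 76 mm across, 85 mm high, loose; a bystander. Origin under its centre.
- cereal_container: Clear cereal container with a white clip-on lid, 98 by 178 mm, 225 mm high, loose; a bystander. Origin under its centre.
- salt_jar: Glass salt jar, 68 mm across, 95 mm high, loose; a bystander. Origin under its centre.
- bowl: White bowl, 150 mm across, 55 mm high, loose; a bystander. Origin under its centre.
- oil_bottle: Amber oil bottle, 68 mm across, 190 mm high, loose; a bystander. Origin under its centre.
- wooden_spoon: Wooden spoon, 240 mm long, lying loose; a bystander.
Not all that is in view belongs to the job. Leave any green or orange look-alike of the egg_tray alone.

How it is judged:
By the outcome, as a careful person would: the job done as asked, in the order asked, and still so for the second after the job is handed in, with the robot touching nothing.
It also fails if it takes over 58 s, if anything falls off the work surface, if the arm or the gripper's body presses on something with over 40 N, if the wrist force passes 120 N, or if a joint passes its speed limit or range.

## Working session

There is one attempt and no reset: what is moved stays moved. The work goes in short steps, Python scripts to look and compute and a tool call to move; the robot and the scene stay as the last step left them, time stands still between calls to the robot, and variables do not carry over. Pictures are saved under pics/ and viewed, at most 10 in all, crops included, and the job is handed in when it is done.

Besides the shell and the picture viewer there is one more tool, called in YAML: its name, and indented under it one key for each argument. move_arm: Moves the arm, as the interface text tells. Its arguments: {"type":"object","properties":{"plan":{"type":"array","items":{"type":"object","properties":{"dx":{"type":"number"},"dy":{"type":"number"},"dz":{"type":"number"},"rx":{"type":"number"},"ry":{"type":"number"},"rz":{"type":"number"},"grip":{"type":"number"}}}},"grip_force":{"type":"number"}},"required":["plan"]}

```bash
mkdir -p pics; cat > h.py <<'E'
import numpy as np, cv2
from scipy.spatial.transform import Rotation as R
from cell import readout, imaging, workorder, arm
def grab(name):
    s=readout.observe(); p,d=imaging.grab_frame(name); c=imaging.calibration(name)
    f=200/np.tan(np.radians(c['vfov'])/2)
    if 'hand_eye' in c:
        T=np.eye(4); T[:3,:3]=R.from_quat(s['eef_rot']).as_matrix(); T[:3,3]=s['position']
        M=T@np.array(c['hand_eye'])
    else:
        M=np.eye(4); M[:3,:3]=np.array(c['rotation']); M[:3,3]=c['origin']
    return p,d,dict(f=f,cx=c['cx'],cy=c['cy'],k=c['k1'],M=M)
def ray(c,u,v):
    K=np.array([[c['f'],0,c['cx']],[0,c['f'],c['cy']],[0,0,1]])
    xd=np.stack([(np.asarray(u,float)-c['cx'])/c['f'],(np.asarray(v,float)-c['cy'])/c['f']],-1)
    x=xd.copy()
    for _ in range(30): x=xd/(1+c['k']*(x**2).sum(-1,keepdims=True))
    return np.concatenate([x,np.ones_like(x[...,:1])],-1)
def at_depth(c,u,v,d):
    q=ray(c,u,v)*np.asarray(d)[...,None]
    return q@c['M'][:3,:3].T+c['M'][:3,3]
def at_z(c,u,v,z):
    q=ray(c,u,v)@c['M'][:3,:3].T; o=c['M'][:3,3]
    return o+q*((z-o[2])/q[...,2])[...,None]
def cloud(c,d):
    v,u=np.mgrid[:400,:640]; return at_depth(c,u,v,d)
def proj(c,P):
    q=(np.asarray(P)-c['M'][:3,3])@c['M'][:3,:3]; x=q[...,:2]/q[...,2:]
    x=x*(1+c['k']*(x**2).sum(-1,keepdims=True)); return x*c['f']+[c['cx'],c['cy']]
def save(n,p,s=1): cv2.imwrite(f'pics/{n}.png',cv2.resize(p[...,::-1],None,fx=s,fy=s,interpolation=cv2.INTER_CUBIC))
E
python3 - <<'E'
from h import *
import pickle
o={}
for n in('scene','top','wrist'):
    p,d,c=grab(n); o[n]=(p,d,c); print(n,c['f'],c['k'],c['M'].round(3).tolist())
pickle.dump(o,open('f0.pkl','wb'))
save('top0',o['top'][0],1.25); save('scene0',o['scene'][0],1.25)
s=readout.observe();print(s, arm.grip_point_offset)
E
```

```text
Traceback (most recent call last):
  File "h.py", line 11, in grab
    M=np.eye(4); M[:3,:3]=np.array(c['rotation']); M[:3,3]=c['origin']
                 ~^^^^^^^
ValueError: could not broadcast input array from shape (4,) into shape (3,3)
```

Rotation is a quaternion.

```bash
sed -i "s/np.array(c\['rotation'\])/R.from_quat(c['rotation']).as_matrix()/" h.py
python3 - <<'E'
from h import *
import pickle
o={}
for n in('scene','top','wrist'):
    p,d,c=grab(n); o[n]=(p,d,c); print(n,c['f'],c['k'],c['M'].round(3).tolist())
pickle.dump(o,open('f0.pkl','wb'))
save('top0',o['top'][0],1.25); save('scene0',o['scene'][0],1.25)
s=readout.observe();print(s, arm.grip_point_offset)
E
```

```text
scene 503.24319469337263 -0.1637381359371099 [[-0.315, 0.797, -0.516, 1442.054], [0.949, 0.258, -0.181, 353.815], [-0.011, -0.546, -0.837, 1690.583], [0.0, 0.0, 0.0, 1.0]]
top 511.7241836439707 -0.13317659698495518 [[0.025, -0.995, 0.092, 300.982], [-1.0, -0.026, -0.009, 7.264], [0.011, -0.091, -0.996, 1731.448], [0.0, 0.0, 0.0, 1.0]]
wrist 310.0784767345737 0.013461777170355571 [[0.321, 0.897, 0.304, 130.192], [0.947, -0.303, -0.106, 642.369], [-0.002, 0.322, -0.947, 374.017], [0.0, 0.0, 0.0, 1.0]]
{'clock': 0.2, 'joints': array([-1.30981281,  0.62898074,  0.03848111,  1.51794315, -0.02700479,
        0.99630242, -0.02002132]), 'joint_velocities': array([ 8.65698033e-04, -5.28236402e-04,  4.02838034e-04, -3.28671617e-03,
       -1.39801287e-04,  3.99649518e-04,  7.04604529e-05]), 'tau': array([-1.83853090e-04, -5.63239181e+01,  1.22528795e+00, -1.93449086e+01,
        1.08828518e-02,  7.98121240e-03,  2.93707569e-05]), 'position': array([208.51627041, 615.27620547, 230.76250153]), 'eef_rot': array([ 1.62688373e-01,  9.86677345e-01, -5.50620183e-04, -8.80205505e-05]), 'ft_force': array([ 0.883291  , -0.59424522, -0.03162196]), 'moment': array([ 0.0136126 ,  0.00387229, -0.08914278]), 'grasp_force': 0.0, 'width': 1.0017421799773014} 18.700000000000003
```

View pics/top0.png

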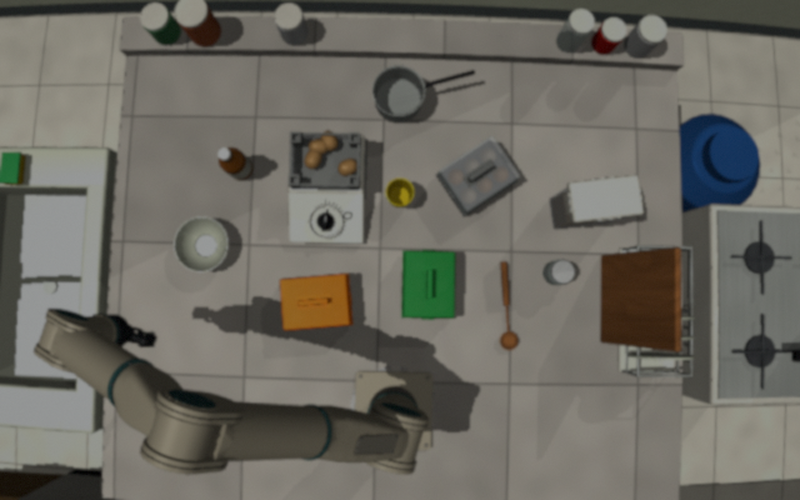

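View pics/scene0.png

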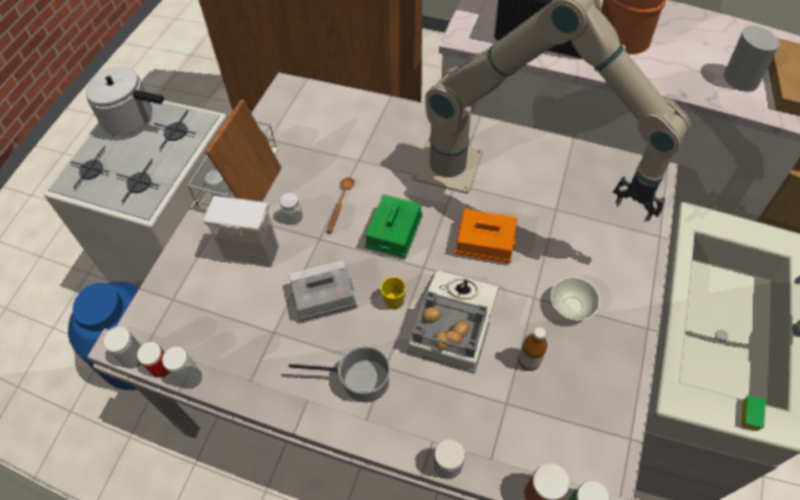

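The top view shows the egg tray around (480,177)/1.25, with its rib turned. The steamer's lower tray is at (327,160)/1.25 and its dial at (326,220)/1.25, with the panel facing the robot. Next I'll get coordinates.

```bash
python3 - <<'E'
from h import *
import pickle
o=pickle.load(open('f0.pkl','rb'))
for n in('top','scene'):
    p,d,c=o[n]; P=cloud(c,d); Z=P[...,2]
    print(n)
    def rep(name,m,rect=True):
        m=m&(d>0); q=P[m]
        if len(q)<5: print(name,len(q));return
        r=cv2.minAreaRect(q[:,:2].astype(np.float32)); print(name,len(q),q.mean(0).round(1),'rect',np.round(r[0],1),np.round(r[1],1),round(r[2],1))
    x,y=P[...,0],P[...,1]
    tray=(x>520)&(x<780)&(y>-330)&(y<-100)
    st=(x>420)&(x<800)&(y>20)&(y<260)
    rep('rib',tray&(Z>104)&(Z<128)); rep('lid',tray&(Z>78)&(Z<97)); rep('tray',tray&(Z>20))
    rep('posts',st&(Z>118)&(Z<140)); rep('steamer',st&(Z>15)); 
    rep('dial',st&(x<560)&(Z>15))
p,d,c=o['top']
a=cv2.resize(p[100:200,220:300],None,fx=4.9,fy=4.9,interpolation=cv2.INTER_CUBIC)
b=cv2.resize(p[100:200,340:425],None,fx=4.7,fy=4.9,interpolation=cv2.INTER_CUBIC)
save('crop',np.hstack([a,b]))
E
```

```text
top
rib 101 [ 630.  -212.1  115.6] rect [ 630.6 -212.1] [15.6 71. ] 31.5
lid 1842 [ 629.3 -211.4   85.5] rect [ 631.1 -212.1] [133.7 172.4] 34.7
tray 2265 [ 624.9 -208.1   82.8] rect [ 630.4 -211.2] [138.9 180. ] 34.8
posts 464 [655.1 168.6 124.7] rect [650.5 180.3] [142.6 159. ] 0.1
steamer 4689 [587.1 170.6  73.8] rect [621.4 140.1] [356.1 239.8] 0.1
dial 1858 [501.8 173.7  48.4] rect [501.7 141.2] [236.7 116.6] 89.9
scene
rib 100 [ 633.2 -207.7  114. ] rect [ 632.8 -208.2] [19.5 73.3] 33.1
lid 1250 [ 637.8 -207.6   85. ] rect [ 634.7 -209.6] [138.  171.6] 35.1
tray 1835 [ 647.6 -200.7   78.3] rect [ 635.4 -209.1] [145.1 181.4] 34.6
posts 426 [656.5 165.5 124.3] rect [653.7 181.2] [151.9 157.4] 0.1
steamer 3290 [623.5 173.   78.7] rect [618.2 140.1] [361.5 239.7] 0.0
dial 824 [497.6 175.6  48.7] rect [495.5 139.9] [113.9 245.2] 3.4
```

View pics/crop.png

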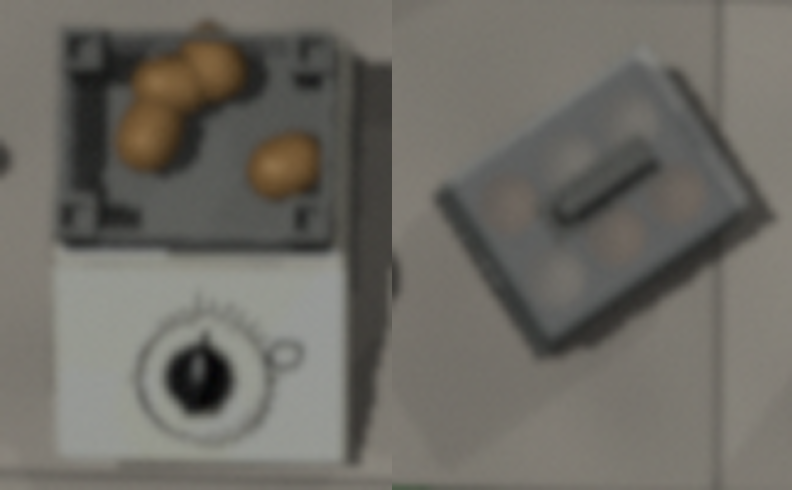

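move_arm:
  plan:
    - {"dx":-0.32,"dy":-0.17,"dz":-0.07,"rz":0.7}
    - {"dx":-0.32,"dy":-0.17,"dz":-0.07,"rz":0.7}
    - {"dx":-0.32,"dy":-0.17,"dz":-0.07,"rz":0.7}
    - {"dx":-0.32,"dy":-0.17,"dz":-0.07,"rz":0.7}
    - {"dx":-0.32,"dy":-0.17,"dz":-0.07,"rz":0.7}
    - {"dx":-0.32,"dy":-0.17,"dz":-0.07,"rz":0.7}
    - {"dx":-0.32,"dy":-0.17,"dz":-0.07,"rz":0.7}
    - {"dx":-0.32,"dy":-0.17,"dz":-0.07,"rz":0.7}
    - {"dx":-0.32,"dy":-0.17,"dz":-0.07,"rz":0.7}
    - {"dx":-0.32,"dy":-0.17,"dz":-0.07,"rz":0.7}

```text
schema error: expected keys dx, dy, dz, rx, ry, rz, grip
```

move_arm:
  plan:
    - {"dx":-0.32,"dy":-0.17,"dz":-0.07,"rx":0,"ry":0,"rz":0.7,"grip":1}
    - {"dx":-0.32,"dy":-0.17,"dz":-0.07,"rx":0,"ry":0,"rz":0.7,"grip":1}
    - {"dx":-0.32,"dy":-0.17,"dz":-0.07,"rx":0,"ry":0,"rz":0.7,"grip":1}
    - {"dx":-0.32,"dy":-0.17,"dz":-0.07,"rx":0,"ry":0,"rz":0.7,"grip":1}
    - {"dx":-0.32,"dy":-0.17,"dz":-0.07,"rx":0,"ry":0,"rz":0.7,"grip":1}
    - {"dx":-0.32,"dy":-0.17,"dz":-0.07,"rx":0,"ry":0,"rz":0.7,"grip":1}
    - {"dx":-0.32,"dy":-0.17,"dz":-0.07,"rx":0,"ry":0,"rz":0.7,"grip":1}
    - {"dx":-0.32,"dy":-0.17,"dz":-0.07,"rx":0,"ry":0,"rz":0.7,"grip":1}
    - {"dx":-0.32,"dy":-0.17,"dz":-0.07,"rx":0,"ry":0,"rz":0.7,"grip":1}
    - {"dx":-0.32,"dy":-0.17,"dz":-0.07,"rx":0,"ry":0,"rz":0.7,"grip":1}

```text
clock: 1.03
position: [464.3, 343.8, 303.2]
eef_rot: [0.497, 0.868, 0.0, 0.004]
ft_force: [1.0, -1.2, 0.0]
width: 1.001
grasp_force: 0.0
```

move_arm:
  plan:
    - {"dx":-0.225,"dy":0.049,"dz":0,"rx":0,"ry":0,"rz":0.53,"grip":1}
    - {"dx":-0.225,"dy":0.049,"dz":0,"rx":0,"ry":0,"rz":0.53,"grip":1}
    - {"dx":-0.225,"dy":0.049,"dz":0,"rx":0,"ry":0,"rz":0.53,"grip":1}
    - {"dx":-0.225,"dy":0.049,"dz":0,"rx":0,"ry":0,"rz":0.53,"grip":1}
    - {"dx":-0.225,"dy":0.049,"dz":0,"rx":0,"ry":0,"rz":0.53,"grip":1}
    - {"dx":-0.225,"dy":0.049,"dz":0,"rx":0,"ry":0,"rz":0.53,"grip":1}
    - {"dx":-0.225,"dy":0.049,"dz":0,"rx":0,"ry":0,"rz":0.53,"grip":1}
    - {"dx":-0.225,"dy":0.049,"dz":0,"rx":0,"ry":0,"rz":0.53,"grip":1}

```text
clock: 1.7
position: [615.9, 183.3, 300.7]
eef_rot: [0.703, 0.711, -0.0, -0.0]
ft_force: [0.4, 1.3, 0.1]
width: 1.002
grasp_force: 0.0
```

```bash
python3 - <<'E'
from h import *
import pickle
for i in range(2): grab('wrist')
p,d,c=grab('wrist'); pickle.dump((p,d,c),open('f1.pkl','wb')); save('w1',p,1.25)
s=readout.observe(); print(s['clock'],s['position'],s['eef_rot'],s['joints'].round(3))
E
```

```text
1.85 [614.36132542 186.86798888 300.98634399] [ 7.01191056e-01  7.12972809e-01 -1.89367558e-05 -9.36343430e-04] [-0.575  0.584  0.41   1.456 -0.244  1.153 -0.11 ]
```

View pics/w1.png

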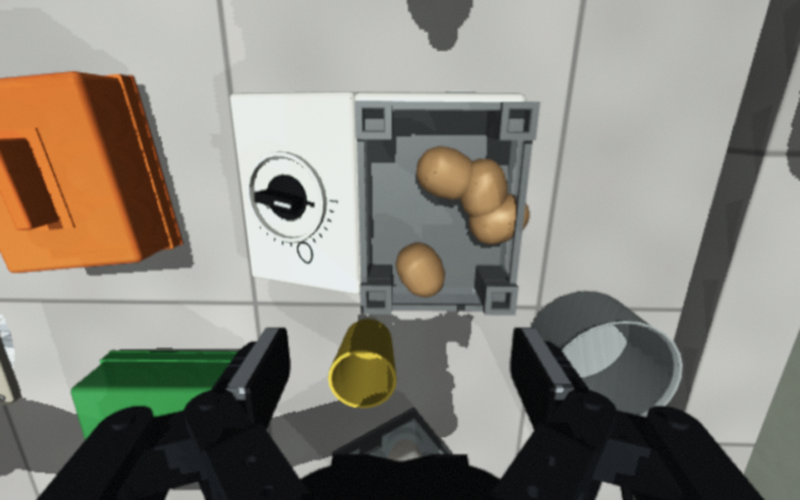

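```bash
python3 - <<'E'
from h import *
import pickle
p,d,c=pickle.load(open('f1.pkl','rb'))
P=cloud(c,d);Z=P[...,2]
uv=np.array([[376,120],[517,121],[376,295],[499,295]])/1.25-0.1
q=at_z(c,uv[:,0],uv[:,1],130.);print(q.round(1),q.mean(0))
for cen in q:
    m=(abs(P[...,:2]-cen[:2]).max(-1)<22)&(abs(Z-130)<5)&(d>0)
    t=P[m]; r=cv2.minAreaRect(t[:,:2].astype(np.float32)); print(len(t),np.median(t[:,2]),(np.percentile(t,1,0)+np.percentile(t,99,0))[:2]/2,np.round(r[0],1),np.round(r[1],1),r[2])
# dial
m=(P[...,0]>430)&(P[...,0]<560)&(P[...,1]>100)&(P[...,1]<260)
uv=np.array([[287,199],[319,205],[305,252],[335,201]])/1.25-.1
for z in (40,60): print(at_z(c,uv[:,0],uv[:,1],float(z)).round(1))
f=5
a=np.hstack([cv2.resize(p[y-14:y+15,x-20:x+20],(390,280),interpolation=cv2.INTER_CUBIC) for x,y in((301,96),(413,97))])
b=np.hstack([cv2.resize(p[y-14:y+15,x-20:x+20],(390,280),interpolation=cv2.INTER_CUBIC) for x,y in((301,236),(399,236))])
save('socks',np.vstack([a,b]))
E
```

```text
[[594.8 268.9 130. ]
 [702.9 269.7 130. ]
 [594.2 121.3 130. ]
 [703.6 123.2 130. ]] [648.87971942 195.79410762 130.        ]
634 130.61863979525017 [592.23335943 269.40337513] [596.9 266.1] [36.8 34. ] 0.8407104015350342
714 130.46483352566855 [704.30924091 270.15471191] [703.2 266.8] [31.6 34. ] 0.23845916986465454
482 130.8425428261973 [593.4297737  117.33731367] [596.8 122.7] [40.7 33.8] 89.95867919921875
532 130.6605293207409 [705.05717356 118.3097637 ] [701.1 123.4] [36.5 40.6] 1.39253830909729
[[495.4 188.4  40. ]
 [528.7 182.6  40. ]
 [510.6 129.7  40. ]
 [545.8 187.1  40. ]]
[[501.2 192.4  60. ]
 [532.9 186.9  60. ]
 [515.7 136.6  60. ]
 [549.1 191.2  60. ]]
```

View pics/socks.png

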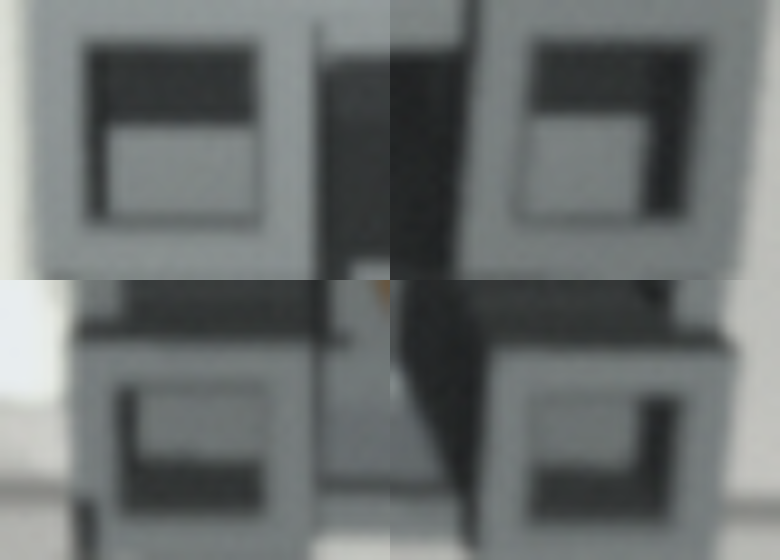

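```bash
python3 - <<'E'
from h import *
import pickle
p,d,c=pickle.load(open('f1.pkl','rb'))
uv=np.array([[298.1,95.2],[415.1,95.9],[300.35,239.2],[400.6,239.9]])
q=at_z(c,uv[:,0],uv[:,1],130.5);print(q.round(1),q.mean(0))
a=np.array([[-56,76],[56,76],[-56,-76],[56,-76]]);b=q[:,:2]-q[:,:2].mean(0)
print('yaw',np.degrees(np.arctan2((a[:,0]*b[:,1]-a[:,1]*b[:,0]).sum(),(a*b).sum())))
E
```

```text
[[592.4 269.5 130.5]
 [704.2 270.5 130.5]
 [593.8 117.5 130.5]
 [705.6 118.6 130.5]] [648.99741928 194.01778759 130.5       ]
yaw 0.5366803093758354
```

move_arm:
  plan:
    - {"dx":-0.398,"dy":0.01,"dz":0.01,"rx":0,"ry":0,"rz":-0.59,"grip":1}
    - {"dx":-0.398,"dy":0.01,"dz":0.01,"rx":0,"ry":0,"rz":-0.59,"grip":1}
    - {"dx":-0.398,"dy":0.01,"dz":0.01,"rx":0,"ry":0,"rz":-0.59,"grip":1}
    - {"dx":-0.398,"dy":0.01,"dz":0.01,"rx":0,"ry":0,"rz":-0.59,"grip":1}
    - {"dx":-0.398,"dy":0.01,"dz":0.01,"rx":0,"ry":0,"rz":-0.59,"grip":1}
    - {"dx":-0.398,"dy":0.01,"dz":0.01,"rx":0,"ry":0,"rz":-0.59,"grip":1}
    - {"dx":-0.398,"dy":0.01,"dz":0.01,"rx":0,"ry":0,"rz":-0.59,"grip":1}
    - {"dx":-0.398,"dy":0.01,"dz":0.01,"rx":0,"ry":0,"rz":-0.59,"grip":1}
    - {"dx":-0.398,"dy":0.01,"dz":0.01,"rx":0,"ry":0,"rz":-0.59,"grip":1}
    - {"dx":-0.398,"dy":0.01,"dz":0.01,"rx":0,"ry":0,"rz":-0.59,"grip":1}
    - {"dx":-0.398,"dy":0.01,"dz":0.01,"rx":0,"ry":0,"rz":-0.59,"grip":1}
    - {"dx":-0.398,"dy":0.01,"dz":0.01,"rx":0,"ry":0,"rz":-0.59,"grip":1}

```text
clock: 2.85
position: [630.8, -213.2, 291.2]
eef_rot: [0.465, 0.885, 0.0, -0.0]
ft_force: [-0.1, 0.9, 0.4]
width: 0.998
grasp_force: 0.0
```

```bash
python3 - <<'E'
from h import *
import pickle
for i in range(3): grab('wrist')
p,d,c=grab('wrist'); pickle.dump((p,d,c),open('f2.pkl','wb')); save('w2',p,1.25)
s=readout.observe(); print(s['clock'],s['position'],s['eef_rot'])
Rm=R.from_quat(s['eef_rot']).as_matrix(); print('tooly',np.degrees(np.arctan2(Rm[1,1],Rm[0,1])))
P=cloud(c,d);Z=P[...,2]
near=(np.hypot(P[...,0]-631,P[...,1]+211)<115)&(d>0)
for n,a,b in(('rib',110,122),('lid',82,92)):
    q=P[near&(Z>a)&(Z<b)]; r=cv2.minAreaRect(q[:,:2].astype(np.float32)); print(n,len(q),np.median(q[:,2]),np.round(r[0],1),np.round(r[1],1),r[2])
E
```

```text
3.05 [ 631.72432165 -209.91272224  291.35726075] [ 4.62970632e-01  8.86373235e-01  7.78041597e-04 -2.75320453e-04]
tooly 34.8420132386102
rib 912 117.60777326978493 [ 631.3 -211.2] [13.4 77.1] 34.38303756713867
lid 15645 85.81604436874386 [ 631.1 -210.8] [132.5 172.2] 34.84627151489258
```

View pics/w2.png

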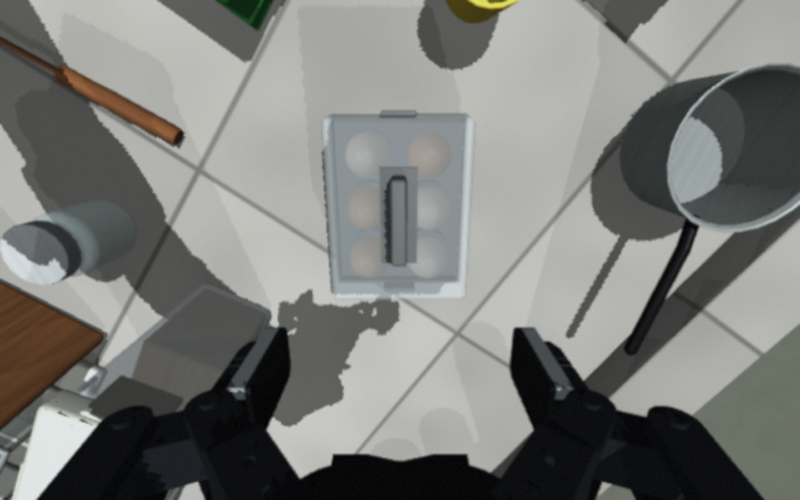

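move_arm:
  plan:
    - {"dx":-0.0006,"dy":-0.001,"dz":0.04,"rx":0,"ry":0,"rz":0,"grip":1}
    - {"dx":-0.0006,"dy":-0.001,"dz":0.08,"rx":0,"ry":0,"rz":0,"grip":1}
    - {"dx":-0.0006,"dy":-0.001,"dz":0.12,"rx":0,"ry":0,"rz":0,"grip":1}
    - {"dx":-0.0006,"dy":-0.001,"dz":0.15,"rx":0,"ry":0,"rz":0,"grip":1}
    - {"dx":-0.0006,"dy":-0.001,"dz":0.17,"rx":0,"ry":0,"rz":0,"grip":1}
    - {"dx":-0.0006,"dy":-0.001,"dz":0.185,"rx":0,"ry":0,"rz":0,"grip":1}
    - {"dx":-0.0006,"dy":-0.001,"dz":0.195,"rx":0,"ry":0,"rz":0,"grip":1}
    - {"dx":-0.0006,"dy":-0.001,"dz":0.198,"rx":0,"ry":0,"rz":0,"grip":1}
    - {"dx":-0.0006,"dy":-0.001,"dz":0.198,"rx":0,"ry":0,"rz":0,"grip":1}
    - {"dx":-0.0006,"dy":-0.001,"dz":0.198,"rx":0,"ry":0,"rz":0,"grip":1}

```text
clock: 3.88
position: [631.5, -213.9, 94.4]
eef_rot: [0.464, 0.886, 0.0, 0.001]
ft_force: [-0.0, -0.5, 0.3]
width: 0.999
grasp_force: 0.0
```

move_arm:
  grip_force: 70
  plan:
    - {"dx":0,"dy":0,"dz":0,"rx":0,"ry":0,"rz":0,"grip":0.3}
    - {"dx":0,"dy":0,"dz":0,"rx":0,"ry":0,"rz":0,"grip":0.3}
    - {"dx":0,"dy":0,"dz":0,"rx":0,"ry":0,"rz":0,"grip":0.3}
    - {"dx":0,"dy":0,"dz":0,"rx":0,"ry":0,"rz":0,"grip":0.3}
    - {"dx":0,"dy":0,"dz":0,"rx":0,"ry":0,"rz":0,"grip":0}
    - {"dx":0,"dy":0,"dz":0,"rx":0,"ry":0,"rz":0,"grip":0}
    - {"dx":0,"dy":0,"dz":0,"rx":0,"ry":0,"rz":0,"grip":0}
    - {"dx":0,"dy":0,"dz":0,"rx":0,"ry":0,"rz":0,"grip":0}
    - {"dx":0,"dy":0,"dz":0,"rx":0,"ry":0,"rz":0,"grip":0}
    - {"dx":0,"dy":0,"dz":0,"rx":0,"ry":0,"rz":0,"grip":0}

```text
clock: 4.72
position: [631.2, -213.8, 93.4]
eef_rot: [0.465, 0.885, 0.0, 0.0]
ft_force: [2.5, 1.5, 0.5]
width: 0.149
grasp_force: 70.3
```

```bash
python3 - <<'E'
from h import *
s=readout.observe(); print({k:np.round(v,3) for k,v in s.items()})
E
```

```text
{'clock': np.float64(4.717), 'joints': array([ 0.164,  0.82 ,  0.211,  1.585, -0.225,  0.76 ,  1.078]), 'joint_velocities': array([ 0.   ,  0.002, -0.001,  0.001, -0.003,  0.001,  0.001]), 'tau': array([ 1.4100e+00, -6.0385e+01,  5.6240e+00, -1.4268e+01,  5.3100e-01,
        5.0500e-01, -2.9000e-02]), 'position': array([ 631.209, -213.755,   93.424]), 'eef_rot': array([0.465, 0.885, 0.   , 0.   ]), 'ft_force': array([2.47 , 1.505, 0.55 ]), 'moment': array([ 0.309, -0.574,  0.05 ]), 'grasp_force': np.float64(70.254), 'width': np.float64(0.149)}
```

```bash
python3 - <<'E'
from h import *
import pickle
for i in range(4):
    s=readout.observe();p,d,c=grab('wrist'); print(s['position'].round(2),s['eef_rot'].round(4))
pickle.dump((p,d,c),open('f3.pkl','wb')); save('w3',p,1.25)
H=np.array(imaging.calibration('wrist')['hand_eye']); c['M']=H
P=cloud(c,d)
m=(abs(P[...,2]-7.5)<4)&(d>0)&(np.hypot(P[...,0],P[...,1])<120)
q=P[m]; r=cv2.minAreaRect(q[:,:2].astype(np.float32)); print(len(q),np.median(q[:,2]),r,np.percentile(q,[.5,99.5],0).round(1))
# same in f2: lid relative to tool
p,d,c=pickle.load(open('f2.pkl','rb')); c['M']=H; P=cloud(c,d)
m=(abs(P[...,2]-206)<5)&(d>0)&(np.hypot(P[...,0],P[...,1])<115)
q=P[m]; r=cv2.minAreaRect(q[:,:2].astype(np.float32)); print(len(q),np.median(q[:,2]),r,np.percentile(q,[.5,99.5],0).round(1))
E
```

```text
[ 631.21 -213.75   93.42] [4.646e-01 8.855e-01 4.000e-04 4.000e-04]
[ 631.19 -213.75   93.41] [4.647e-01 8.855e-01 4.000e-04 4.000e-04]
[ 631.19 -213.78   93.44] [4.646e-01 8.855e-01 4.000e-04 4.000e-04]
[ 631.19 -213.74   93.43] [4.646e-01 8.855e-01 4.000e-04 4.000e-04]
49642 7.2887971785047085 ((4.836341857910156, 0.6387557983398438), (168.21636962890625, 132.24710083007812), 0.10915610194206238) [[-72.6 -64.    4.3]
 [ 88.   64.9  10.5]]
15817 205.51021872480018 ((-0.7754135131835938, -1.5551910400390625), (133.5938720703125, 172.23834228515625), 89.96571350097656) [[-85.8 -67.1 202.3]
 [ 85.3  63.9 210.3]]
```

View pics/w3.png

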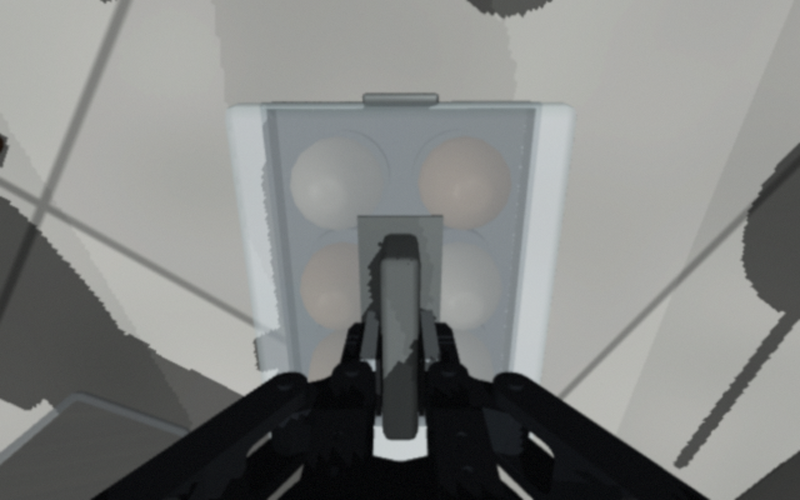

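move_arm:
  plan:
    - {"dx":0,"dy":0,"dz":-0.01,"rx":0,"ry":0,"rz":0,"grip":0}
    - {"dx":0,"dy":0,"dz":-0.025,"rx":0,"ry":0,"rz":0,"grip":0}
    - {"dx":0,"dy":0,"dz":-0.045,"rx":0,"ry":0,"rz":0,"grip":0}
    - {"dx":0,"dy":0,"dz":-0.07,"rx":0,"ry":0,"rz":0,"grip":0}
    - {"dx":0,"dy":0,"dz":-0.095,"rx":0,"ry":0,"rz":0,"grip":0}
    - {"dx":0,"dy":0,"dz":-0.12,"rx":0,"ry":0,"rz":0,"grip":0}
    - {"dx":0,"dy":0,"dz":-0.145,"rx":0,"ry":0,"rz":0,"grip":0}
    - {"dx":0,"dy":0,"dz":-0.165,"rx":0,"ry":0,"rz":0,"grip":0}
    - {"dx":0,"dy":0,"dz":-0.175,"rx":0,"ry":0,"rz":0,"grip":0}
    - {"dx":0,"dy":0,"dz":-0.18,"rx":0,"ry":0,"rz":0,"grip":0}

```text
clock: 5.75
position: [629.9, -215.1, 274.6]
eef_rot: [0.465, 0.885, -0.0, 0.0]
ft_force: [0.2, -0.1, -5.2]
width: 0.147
grasp_force: 69.7
```

move_arm:
  plan:
    - {"dx":0.012,"dy":0.009,"dz":0,"rx":0,"ry":0,"rz":0.025,"grip":0}
    - {"dx":0.035,"dy":0.027,"dz":0,"rx":0,"ry":0,"rz":0.075,"grip":0}
    - {"dx":0.064,"dy":0.049,"dz":0,"rx":0,"ry":0,"rz":0.138,"grip":0}
    - {"dx":0.093,"dy":0.072,"dz":0,"rx":0,"ry":0,"rz":0.2,"grip":0}
    - {"dx":0.122,"dy":0.094,"dz":0,"rx":0,"ry":0,"rz":0.263,"grip":0}
    - {"dx":0.151,"dy":0.116,"dz":0,"rx":0,"ry":0,"rz":0.325,"grip":0}
    - {"dx":0.18,"dy":0.138,"dz":0,"rx":0,"ry":0,"rz":0.388,"grip":0}
    - {"dx":0.209,"dy":0.16,"dz":0,"rx":0,"ry":0,"rz":0.45,"grip":0}
    - {"dx":0.238,"dy":0.183,"dz":0,"rx":0,"ry":0,"rz":0.513,"grip":0}
    - {"dx":0.26,"dy":0.2,"dz":0,"rx":0,"ry":0,"rz":0.56,"grip":0}
    - {"dx":0.272,"dy":0.209,"dz":0,"rx":0,"ry":0,"rz":0.586,"grip":0}
    - {"dx":0.276,"dy":0.212,"dz":0,"rx":0,"ry":0,"rz":0.595,"grip":0}

```text
clock: 6.75
position: [646.5, 138.5, 270.8]
eef_rot: [0.702, 0.712, -0.001, -0.002]
ft_force: [0.6, 1.3, -5.0]
width: 0.152
grasp_force: 69.6
```

```bash
python3 - <<'E'
from h import *
import pickle
for i in range(10):
    s=readout.observe();p,d,c=grab('wrist'); print(s['position'].round(2),s['eef_rot'].round(4),s['ft_force'].round(1))
print(s['moment'],s['width'],s['clock'])
pickle.dump((p,d,c,s),open('f4.pkl','wb'))
save('w4',np.vstack([p[:200,150:550]]),2)
E
```

```text
[646.46 138.51 270.84] [ 0.7021  0.712  -0.0011 -0.0023] [ 0.6  1.3 -5. ]
[646.8  136.85 271.16] [ 0.7025  0.7116 -0.0013 -0.0016] [-0.  -0.1 -4.9]
[647.2  133.84 271.66] [ 7.032e-01  7.110e-01 -1.600e-03 -7.000e-04] [ 0.1  0.1 -5.1]
[647.58 131.58 272.19] [ 0.7041  0.7101 -0.0017  0.    ] [ 0.1 -0.3 -4.3]
[647.96 130.42 272.67] [ 7.047e-01  7.095e-01 -1.400e-03  4.000e-04] [-0.1 -0.5 -4.3]
[648.17 130.07 273.  ] [ 7.050e-01  7.092e-01 -1.100e-03  5.000e-04] [-0.4  0.4 -4.8]
[648.33 130.29 273.22] [ 7.051e-01  7.091e-01 -7.000e-04  4.000e-04] [-0.7 -0.7 -3.1]
[648.42 130.73 273.37] [ 7.050e-01  7.092e-01 -5.000e-04  3.000e-04] [-0.9  0.3 -3.5]
[648.44 131.24 273.46] [ 7.049e-01  7.093e-01 -2.000e-04  2.000e-04] [ 0.7  0.1 -4. ]
[648.41 131.74 273.43] [ 7.047e-01  7.095e-01 -1.000e-04  1.000e-04] [ 0.  -0.2 -4.3]
[ 0.00385843  0.01335188 -0.02570797] 0.14795326389896063 7.2
```

View pics/w4.png

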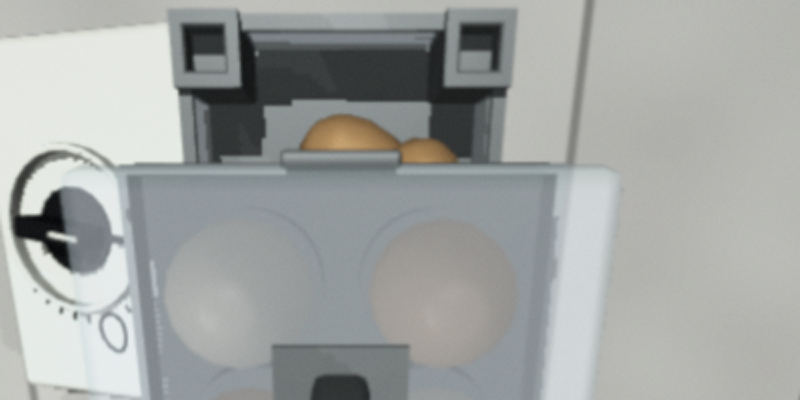

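```bash
python3 - <<'E'
from h import *
import pickle
p,d,c,s=pickle.load(open('f4.pkl','rb'))
t=p[0:50,225:420]; cv2.imwrite('pics/s4.png',cv2.resize(np.hstack([t[:,:62],t[:,-62:]])[...,::-1],None,fx=6,fy=6,interpolation=cv2.INTER_CUBIC))
q=at_z(c,np.array([253.25,390.]),np.array([23.75,23.75]),130.5);print(q.round(1)); print(q.mean(0)-[0,76,0],np.degrees(np.arctan2(q[1,1]-q[0,1],q[1,0]-q[0,0])))
for i in range(8):
    s=readout.observe();p,d,c=grab('wrist')
print(s['position'],s['eef_rot'])
Rm=R.from_quat(s['eef_rot']).as_matrix(); print(np.degrees(np.arctan2(Rm[1,1],Rm[0,1])))
H=np.array(imaging.calibration('wrist')['hand_eye']); c['M']=H
P=cloud(c,d)
m=(abs(P[...,2]-7.5)<4)&(d>0)&(np.hypot(P[...,0],P[...,1])<120)
q=P[m]; r=cv2.minAreaRect(q[:,:2].astype(np.float32)); print(r,np.percentile(q,[.5,99.5],0).round(1))
E
```

```text
[[593.6 269.2 130.5]
 [704.7 269.9 130.5]]
[649.12394476 193.56366799 130.5       ] 0.37428428366501443
[648.3060114  133.43555353 273.30703288] [ 7.03888227e-01  7.10310751e-01 -4.90501241e-07 -2.55153114e-05]
0.5204090736781748
((4.710662841796875, 0.9743728637695312), (132.095458984375, 168.62615966796875), 89.8057632446289) [[-72.4 -64.1   4.3]
 [ 88.1  64.8  10.6]]
```

View pics/s4.png

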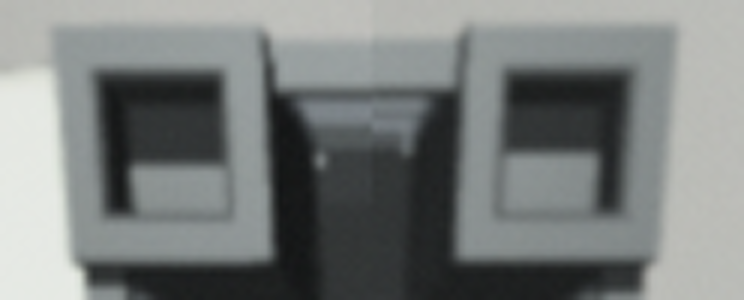

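move_arm:
  plan:
    - {"dx":0.008,"dy":0.0006,"dz":0,"rx":0,"ry":0,"rz":0,"grip":0}
    - {"dx":0.02,"dy":0.0006,"dz":0,"rx":0,"ry":0,"rz":0,"grip":0}
    - {"dx":0.034,"dy":0.0006,"dz":0,"rx":0,"ry":0,"rz":0,"grip":0}
    - {"dx":0.046,"dy":0.0006,"dz":0.005,"rx":0,"ry":0,"rz":0,"grip":0}
    - {"dx":0.054,"dy":0.0006,"dz":0.013,"rx":0,"ry":0,"rz":0,"grip":0}
    - {"dx":0.0585,"dy":0.0006,"dz":0.022,"rx":0,"ry":0,"rz":0,"grip":0}
    - {"dx":0.0585,"dy":0.0006,"dz":0.03,"rx":0,"ry":0,"rz":0,"grip":0}
    - {"dx":0.0585,"dy":0.0006,"dz":0.036,"rx":0,"ry":0,"rz":0,"grip":0}
    - {"dx":0.0585,"dy":0.0006,"dz":0.04,"rx":0,"ry":0,"rz":0,"grip":0}

```text
clock: 8.4
position: [647.8, 190.6, 231.7]
eef_rot: [0.704, 0.71, -0.001, -0.0]
ft_force: [-0.1, -0.4, -4.4]
width: 0.145
grasp_force: 69.5
```

```bash
python3 - <<'E'
from h import *
for i in range(20):
    s=readout.observe();imaging.grab_frame('wrist')
    if i>16: print(s['position'].round(2),s['eef_rot'].round(4),s['ft_force'].round(1),s['clock'])
E
```

```text
[648.38 191.91 233.29] [ 0.7039  0.7103 -0.     -0.    ] [ 0.4  0.  -4.7] 9.25
[648.37 191.91 233.26] [ 7.039e-01  7.103e-01 -1.000e-04 -0.000e+00] [-0.1 -1.3 -4.4] 9.3
[648.38 191.88 233.24] [ 7.039e-01  7.103e-01 -1.000e-04 -0.000e+00] [-0.  -0.5 -4.3] 9.35
```

move_arm:
  plan:
    - {"dx":0,"dy":0,"dz":0.002,"rx":0,"ry":0,"rz":0,"grip":0}
    - {"dx":0,"dy":0,"dz":0.004,"rx":0,"ry":0,"rz":0,"grip":0}
    - {"dx":0,"dy":0,"dz":0.006,"rx":0,"ry":0,"rz":0,"grip":0}
    - {"dx":0,"dy":0,"dz":0.008,"rx":0,"ry":0,"rz":0,"grip":0}
    - {"dx":0,"dy":0,"dz":0.0095,"rx":0,"ry":0,"rz":0,"grip":0}
    - {"dx":0,"dy":0,"dz":0.011,"rx":0,"ry":0,"rz":0,"grip":0}
    - {"dx":0,"dy":0,"dz":0.012,"rx":0,"ry":0,"rz":0,"grip":0}
    - {"dx":0,"dy":0,"dz":0.013,"rx":0,"ry":0,"rz":0,"grip":0}
    - {"dx":0,"dy":0,"dz":0.014,"rx":0,"ry":0,"rz":0,"grip":0}
    - {"dx":0,"dy":0,"dz":0.015,"rx":0,"ry":0,"rz":0,"grip":0}
    - {"dx":0,"dy":0,"dz":0.016,"rx":0,"ry":0,"rz":0,"grip":0}
    - {"dx":0,"dy":0,"dz":0.016,"rx":0,"ry":0,"rz":0,"grip":0}

```text
clock: 10.4
position: [648.3, 191.9, 217.1]
eef_rot: [0.704, 0.71, -0.0, -0.0]
ft_force: [0.1, -0.0, -4.5]
width: 0.148
grasp_force: 69.7
```

move_arm:
  plan:
    - {"dx":0,"dy":0,"dz":0.001,"rx":0,"ry":0,"rz":0,"grip":0}
    - {"dx":0,"dy":0,"dz":0.002,"rx":0,"ry":0,"rz":0,"grip":0}
    - {"dx":0,"dy":0,"dz":0.003,"rx":0,"ry":0,"rz":0,"grip":0}
    - {"dx":0,"dy":0,"dz":0.0035,"rx":0,"ry":0,"rz":0,"grip":0}
    - {"dx":0,"dy":0,"dz":0.004,"rx":0,"ry":0,"rz":0,"grip":0}
    - {"dx":0,"dy":0,"dz":0.0045,"rx":0,"ry":0,"rz":0,"grip":0}
    - {"dx":0,"dy":0,"dz":0.005,"rx":0,"ry":0,"rz":0,"grip":0}
    - {"dx":0,"dy":0,"dz":0.0055,"rx":0,"ry":0,"rz":0,"grip":0}
    - {"dx":0,"dy":0,"dz":0.0058,"rx":0,"ry":0,"rz":0,"grip":0}
    - {"dx":0,"dy":0,"dz":0.0058,"rx":0,"ry":0,"rz":0,"grip":0}
    - {"dx":0,"dy":0,"dz":0.0058,"rx":0,"ry":0,"rz":0,"grip":0}

```text
clock: 11.32
position: [648.4, 191.9, 211.5]
eef_rot: [0.704, 0.71, 0.0, 0.0]
ft_force: [-0.3, -0.1, -4.6]
width: 0.149
grasp_force: 69.6
```

Not touching yet, so I'll go down in small steps.

move_arm:
  plan:
    - {"dx":0,"dy":0,"dz":0.0004,"rx":0,"ry":0,"rz":0,"grip":0}
    - {"dx":0,"dy":0,"dz":0.0007,"rx":0,"ry":0,"rz":0,"grip":0}
    - {"dx":0,"dy":0,"dz":0.001,"rx":0,"ry":0,"rz":0,"grip":0}
    - {"dx":0,"dy":0,"dz":0.001,"rx":0,"ry":0,"rz":0,"grip":0}
    - {"dx":0,"dy":0,"dz":0.001,"rx":0,"ry":0,"rz":0,"grip":0}

```text
clock: 11.73
position: [648.8, 192.0, 211.2]
eef_rot: [0.704, 0.71, 0.0, 0.0]
ft_force: [-0.2, -0.1, 1.3]
width: 0.149
grasp_force: 70.4
```

move_arm:
  plan:
    - {"dx":0,"dy":0,"dz":0,"rx":0,"ry":0,"rz":0,"grip":0.25}
    - {"dx":0,"dy":0,"dz":0,"rx":0,"ry":0,"rz":0,"grip":0.4}
    - {"dx":0,"dy":0,"dz":0,"rx":0,"ry":0,"rz":0,"grip":0.6}
    - {"dx":0,"dy":0,"dz":0,"rx":0,"ry":0,"rz":0,"grip":0.6}
    - {"dx":0,"dy":0,"dz":0,"rx":0,"ry":0,"rz":0,"grip":0.6}
    - {"dx":0,"dy":0,"dz":0,"rx":0,"ry":0,"rz":0,"grip":0.6}
    - {"dx":0,"dy":0,"dz":-0.01,"rx":0,"ry":0,"rz":0,"grip":0.6}
    - {"dx":0,"dy":0,"dz":-0.03,"rx":0,"ry":0,"rz":0,"grip":0.6}
    - {"dx":0,"dy":0,"dz":-0.06,"rx":0,"ry":0,"rz":0,"grip":0.6}
    - {"dx":0,"dy":0,"dz":-0.09,"rx":0,"ry":0,"rz":0,"grip":0.6}
    - {"dx":0,"dy":0,"dz":-0.12,"rx":0,"ry":0,"rz":0,"grip":0.6}
    - {"dx":0,"dy":0,"dz":-0.13,"rx":0,"ry":0,"rz":0,"grip":0.6}

```text
clock: 12.73
position: [650.5, 191.8, 346.5]
eef_rot: [0.704, 0.71, 0.004, 0.002]
ft_force: [1.0, -0.5, 0.3]
width: 0.598
grasp_force: 0.0
```

```bash
python3 - <<'E'
from h import *
import pickle
for i in range(16):
    s=readout.observe();p,d,c=grab('wrist')
pickle.dump((p,d,c,s),open('f5.pkl','wb')); save('w5',p,1.25)
print(s['position'],s['eef_rot'],s['clock'],s['width'],s['ft_force'],s['joints'].round(2))
P=cloud(c,d);Z=P[...,2]
m=(d>0)&(abs(P[...,0]-648)<60)&(abs(P[...,1]-194)<80)&(abs(Z-205)<12); q=P[m]
A=np.c_[q[:,:2]-[648,194],np.ones(len(q))]; print('lid plane',np.linalg.lstsq(A,q[:,2],rcond=None)[0])
E
```

```text
[648.38861202 191.88191329 340.31801761] [ 7.03947448e-01  7.10252049e-01 -1.16323475e-04 -5.46830756e-05] 13.4833 0.5995493376302289 [ 0.49950235 -0.53552348  0.62896262] [-0.56  0.62  0.44  1.29 -0.26  1.29 -0.11]
lid plane [-7.77243091e-04 -3.22937472e-03  2.04113855e+02]
```

View pics/w5.png

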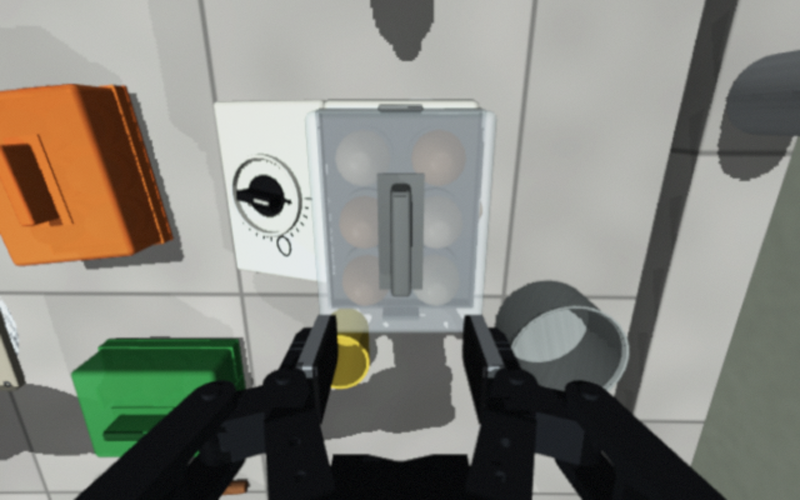

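```bash
python3 - <<'E'
from h import *
import pickle
C=np.array([648.6,193.8]); yaw=np.radians(.45)
Rs=np.array([[np.cos(yaw),-np.sin(yaw),0],[np.sin(yaw),np.cos(yaw),0],[0,0,1]])
for f in('f1','f5'):
    t=pickle.load(open(f+'.pkl','rb')); p,d,c=t[:3]
    P=cloud(c,d); L=(P-[*C,0])@Rs   # steamer frame
    t=np.radians(20); X=L[...,0]+209; Z=L[...,2]-25
    S=np.stack([X*np.cos(t)+Z*np.sin(t), L[...,1], -X*np.sin(t)+Z*np.cos(t)],-1) # up slope, left, normal
    ok=(d>0)&(S[...,0]>5)&(S[...,0]<125)&(abs(S[...,1])<75)
    h=S[...,2]; base=np.median(h[ok&(abs(h)<5)]); print(f,ok.sum(),'panel h',base)
    h=h-base
    b=ok&(h>20)&(h<32); q=S[b]; r=cv2.minAreaRect(q[:,:2].astype(np.float32)); print('bar',b.sum(),np.median(h[b]),np.round(r[0],1),np.round(r[1],1),r[2],q.mean(0).round(1))
    g=ok&(h>6)&(h<12); q=S[g]; 
    rr=np.hypot(*(q[:,:2]-[65,0]).T); print('ring',g.sum())
    from scipy.optimize import least_squares
    e=least_squares(lambda v:np.hypot(q[:,0]-v[0],q[:,1]-v[1])-44,[65,0],loss='soft_l1').x; print(e)
    hist=np.histogram(h[ok],np.arange(-4,32,2)); print(hist[0])
E
```

```text
f1 9127 panel h 0.8621784998089286
bar 334 25.532509000271794 [64.1  0.1] [12.8 43. ] 80.87579345703125 [65.8  0.9 26. ]
ring 798
[63.8658898  -0.12031599]
[  10 3663 3340  292  601  266  485   47   19   25   26   19   25   36
  173   97    3]
f5 6988 panel h 0.8076477171065513
bar 272 25.53719839818872 [63.8  0.5] [12.  44.2] 81.68206024169922 [65.4  1.  25.9]
ring 658
[63.94698556  0.30435027]
[  13 2749 2471  254  493  219  403   36   18   19   16   25   21   28
  138   85    0]
```

```bash
cat >> h.py <<'E'
C0=np.array([648.6,193.8]); YAW=np.radians(.45); T20=np.radians(20)
RS=R.from_euler('z',YAW).as_matrix()@np.array([[np.cos(T20),0,-np.sin(T20)],[0,1,0],[np.sin(T20),0,np.cos(T20)]]) # cols: upslope,left,normal
def panel(u,l,h):
    o=np.array([*C0,0])+R.from_euler('z',YAW).as_matrix()@[-209,0,25.]
    return o+RS@[u,l,h+.8]
def pose(h,ang): # tool y at ang deg (ccw from upslope) in panel
    a=np.radians(ang); y=RS@[np.cos(a),np.sin(a),0]; z=-RS[:,2]
    return panel(63.9,.2,h),np.stack([np.cross(y,z),y,z],1)
def delta(p0,R0,p1,R1):
    return (R0.T@(p1-p0)).round(1),R.from_matrix(R0.T@R1).as_rotvec().round(4)
E
python3 - <<'E'
from h import *
s=readout.observe(); p=s['position'];R0=R.from_quat(s['eef_rot']).as_matrix()
A=pose(150,81.3); B=pose(60,81.3); D=pose(9,81.3); E=pose(9,81.3-65.9)
for q in(A,B,D,E):print(q[0].round(1))
print(delta(p,R0,*A)); print(delta(*A,*B)); print(delta(*A,*D)); print(delta(*D,*E)); print(p)
E
```

```text
[448.1 192.4 188.6]
[478.9 192.7 104. ]
[496.3 192.8  56.1]
[496.3 192.8  56.1]
(array([   2.3, -200.3,  151.9]), array([-0.2881, -0.2476, -1.4024]))
(array([-0., -0., 90.]), array([0., 0., 0.]))
(array([ -0.,   0., 141.]), array([0., 0., 0.]))
(array([0., 0., 0.]), array([ 0.    , -0.    ,  1.1502]))
[648.40829528 191.90233546 340.43019239]
```

move_arm:
  plan:
    - {"dx":0.002,"dy":-0.01,"dz":0,"rx":-0.024,"ry":-0.021,"rz":-0.117,"grip":0.4}
    - {"dx":0.002,"dy":-0.025,"dz":0,"rx":-0.048,"ry":-0.041,"rz":-0.234,"grip":0.4}
    - {"dx":0.002,"dy":-0.045,"dz":0,"rx":-0.072,"ry":-0.062,"rz":-0.35,"grip":0.4}
    - {"dx":0.002,"dy":-0.065,"dz":0,"rx":-0.096,"ry":-0.083,"rz":-0.467,"grip":0.4}
    - {"dx":0.002,"dy":-0.085,"dz":0,"rx":-0.12,"ry":-0.103,"rz":-0.584,"grip":0.4}
    - {"dx":0.002,"dy":-0.105,"dz":0.01,"rx":-0.144,"ry":-0.124,"rz":-0.701,"grip":0.4}
    - {"dx":0.002,"dy":-0.125,"dz":0.02,"rx":-0.168,"ry":-0.144,"rz":-0.818,"grip":0.4}
    - {"dx":0.002,"dy":-0.145,"dz":0.035,"rx":-0.192,"ry":-0.165,"rz":-0.935,"grip":0.4}
    - {"dx":0.002,"dy":-0.165,"dz":0.055,"rx":-0.216,"ry":-0.186,"rz":-1.052,"grip":0.4}
    - {"dx":0.002,"dy":-0.18,"dz":0.075,"rx":-0.24,"ry":-0.206,"rz":-1.169,"grip":0.4}
    - {"dx":0.002,"dy":-0.193,"dz":0.09,"rx":-0.264,"ry":-0.227,"rz":-1.286,"grip":0.4}
    - {"dx":0.002,"dy":-0.2,"dz":0.1,"rx":-0.288,"ry":-0.248,"rz":-1.402,"grip":0.4}

```text
clock: 14.53
position: [445.8, 192.0, 239.3]
eef_rot: [0.067, 0.983, 0.014, 0.173]
ft_force: [0.2, -0.9, -0.6]
width: 0.398
grasp_force: 0.0
```

```bash
python3 - <<'E'
from h import *
for i in range(16): s=readout.observe();imaging.grab_frame('wrist')
p=s['position'];R0=R.from_quat(s['eef_rot']).as_matrix()
print(p,s['joints'].round(2),s['clock'],s['width'])
for h in(150,60,40,9): print(h,delta(p,R0,*pose(h,81.3)))
E
```

```text
[448.49438708 192.10305466 240.54171774] [-0.81  0.28  0.26  2.23  0.32  0.36  0.57] 15.2833 0.39797829426656517
150 (array([18. , -2.4, 48.7]), array([-0.0004,  0.0003, -0.0007]))
60 (array([ 18.1,  -2.4, 138.7]), array([-0.0004,  0.0003, -0.0007]))
40 (array([ 18.1,  -2.4, 158.7]), array([-0.0004,  0.0003, -0.0007]))
9 (array([ 18.1,  -2.4, 189.7]), array([-0.0004,  0.0003, -0.0007]))
```

move_arm:
  plan:
    - {"dx":0.004,"dy":-0.001,"dz":0.02,"rx":0,"ry":0,"rz":0,"grip":0.4}
    - {"dx":0.01,"dy":-0.0024,"dz":0.045,"rx":0,"ry":0,"rz":0,"grip":0.4}
    - {"dx":0.016,"dy":-0.0024,"dz":0.07,"rx":0,"ry":0,"rz":0,"grip":0.4}
    - {"dx":0.018,"dy":-0.0024,"dz":0.095,"rx":0,"ry":0,"rz":0,"grip":0.4}
    - {"dx":0.018,"dy":-0.0024,"dz":0.115,"rx":0,"ry":0,"rz":0,"grip":0.4}
    - {"dx":0.018,"dy":-0.0024,"dz":0.13,"rx":0,"ry":0,"rz":0,"grip":0.4}
    - {"dx":0.018,"dy":-0.0024,"dz":0.14,"rx":0,"ry":0,"rz":0,"grip":0.4}

```text
clock: 15.92
position: [472.9, 185.8, 130.4]
eef_rot: [0.071, 0.982, 0.003, 0.176]
ft_force: [-0.2, -1.0, 0.8]
width: 0.397
grasp_force: 0.0
```

```bash
cat > dial.py <<'E'
from h import *
import pickle
from scipy.optimize import least_squares
for i in range(16): s=readout.observe();p,d,c=grab('wrist')
pickle.dump((p,d,c,s),open('fd.pkl','wb'))
p=s['position'];R0=R.from_quat(s['eef_rot']).as_matrix()
print(p,s['joints'].round(2),s['clock'],s['ft_force'].round(1))
S=(cloud(c,d)-panel(0,0,0))@RS
ok=(d>0)&(S[...,0]>5)&(S[...,0]<125)&(abs(S[...,1])<75); h=S[...,2]; b0=np.median(h[ok&(abs(h)<5)]); h=h-b0
b=ok&(h>21)&(h<30)&(np.hypot(S[...,0]-64,S[...,1])<27); q=S[b]; r=cv2.minAreaRect(q[:,:2].astype(np.float32)); print('panel',b0,'bar',b.sum(),np.round(r[0],1),np.round(r[1],1),r[2])
g=ok&(h>6)&(h<12)&(abs(np.hypot(S[...,0]-64,S[...,1])-44)<5);q=S[g]
print('ring',len(q),least_squares(lambda v:np.hypot(q[:,0]-v[0],q[:,1]-v[1])-44,[65,0],loss='soft_l1').x)
for hh in(50,9): print(hh,delta(p,R0,*pose(hh,81.3)))
E
python3 dial.py
```

```text
[472.52411516 185.5749882  131.01095247] [-0.52  0.52 -0.07  2.3   1.42  0.24 -0.53] 16.6667 [-0.6 -0.4  0.4]
panel -0.20476579763454253 bar 963 [62.8  0.1] [11.4 43.5] 81.69206237792969
ring 2011 [62.53380573 -0.22037857]
50 (array([ 4.5,  7.3, 37.4]), array([-0.0211,  0.0068,  0.0038]))
9 (array([ 4.8,  8.1, 78.4]), array([-0.0211,  0.0068,  0.0038]))
```

```bash
cat > fk.py <<'E'
from h import *
import itertools
from scipy.optimize import least_squares
D=[([-1.30981,.62898,.03848,1.51794,-.027,.9963,-.02002],[208.52,615.28,230.76],[.16269,.98668,-.00055,-.0001]),
([-.575,.584,.41,1.456,-.244,1.153,-.11],[614.36,186.87,300.99],[.70119,.71297,0,-.00094]),
([.164,.82,.211,1.585,-.225,.76,1.078],[631.21,-213.75,93.42],[.465,.885,0,0]),
([-.56,.62,.44,1.29,-.26,1.29,-.11],[648.39,191.88,340.32],[.70395,.71025,0,0])]
s=readout.observe(); D.append((s['joints'],s['position'],s['eef_rot']))
def fk(q,v,sg):
    q=np.asarray(q)*sg; z=lambda a:R.from_euler('z',a); y=lambda a:R.from_euler('y',a)
    H,L1,L2,L3=v[:4]; r=z(q[0]+v[4])*y(q[1]); p=np.array([0,0,H])+r.apply([0,0,L1])
    r=r*z(q[2])*y(q[3]); p=p+r.apply([0,0,L2]); r=r*z(q[4])*y(q[5])*z(q[6]+v[5]); return p+r.apply([0,0,L3]),r
def res(v,sg):
    o=[]
    for q,p,r in D:
        P,Q=fk(q,v,sg); o+=list(P-p)+list(300*(Q.as_matrix()-R.from_quat(r).as_matrix()).ravel())
    return np.array(o)
def fit():
    best=None
    for a,b,c,d in itertools.product((1,-1),repeat=4):
        sg=np.array([a,1,b,1,c,1,d])
        for y0 in(0,np.pi):
          for y1 in (0,1.57,3.14,-1.57):
            f=least_squares(res,[300,420,400,300,y0,y1],args=(sg,),max_nfev=30)
            if best is None or f.cost<best[0]: best=(f.cost,f.x,sg)
    return best
if __name__=='__main__':
    b=fit(); print(b); print(res(b[1],b[2]).reshape(-1,12)[:,:3].round(1))
    np.savez('fk.npz',v=b[1],sg=b[2])
E
python3 fk.py
```

```text
(np.float64(40.46262666841566), array([ 3.69048883e+02,  5.53609191e+02,  3.87687216e+02,  3.73019889e+02,
       -4.00569019e-02,  1.53160804e+00]), array([-1,  1, -1,  1, -1,  1, -1]))
[[-1.5  1.2  1.9]
 [ 0.6 -0.3 -0.8]
 [-1.7  0.8 -0.6]
 [ 0.9 -2.8 -2.1]
 [ 0.1  4.   1.6]]
```

```bash
cat > ik.py <<'E'
from fk import *
f=np.load('fk.npz'); v,sg=f['v'],f['sg']
lo=np.array([-3.06,-.37,-1.25,.18,-1.1,.23,-2.94]);hi=np.array([3.06,2.12,1.32,2.47,4.24,1.98,2.94])
def ik(p,Rm,q0,w=0.01,ref=None):
    ref=q0 if ref is None else ref
    def e(q):
        P,Q=fk(q,v,sg); return np.r_[(P-p)/10,30*(R.from_matrix(Rm.T@Q.as_matrix()).as_rotvec()),w*(q-ref)]
    g=least_squares(e,np.clip(q0,lo+.01,hi-.01),bounds=(lo+.03,hi-.03)); P,Q=fk(g.x,v,sg)
    return g.x,np.linalg.norm(P-p),np.linalg.norm(R.from_matrix(Rm.T@Q.as_matrix()).as_rotvec())
if __name__=='__main__':
    rng=np.random.default_rng(0)
    for half in(0,180):
        print('half',half)
        for h,da in((50,0),(9,0),(9,-30),(9,-65.9)):
            sol=[]
            for _ in range(25):
                x,a,b=ik(*pose(h,81.3+half+da),rng.uniform(lo,hi),w=0.001)
                if a<2 and b<.02: sol.append(x)
            sol=np.array(sol); print(h,da,len(sol))
            if len(sol):
                m=np.minimum(sol-lo,hi-sol).min(1)
                for k in np.argsort(-m)[:4]: print('  ',sol[k].round(2),round(m[k],2))
E
python3 ik.py
```

```text
half 0Traceback (most recent call last):
  File "ik.py", line 17, in <module>
    x,a,b=ik(*pose(h,81.3+half+da),rng.uniform(lo,hi),w=0.001)
          ~~^^^^^^^^^^^^^^^^^^^^^^^^^^^^^^^^^^^^^^^^^^^^^^^^^^
  File "ik.py", line 8, in ik
    g=least_squares(e,np.clip(q0,lo+.01,hi-.01),bounds=(lo+.03,hi-.03)); P,Q=fk(g.x,v,sg)
    return func(*args, **kwargs)
    raise ValueError("Initial guess is outside of provided bounds")
ValueError: Initial guess is outside of provided bounds
```

```bash
sed -i 's/lo+.01,hi-.01/lo+.04,hi-.04/' ik.py; python3 ik.py
```

```text
half 0
50 0 8
   [-0.27  0.64 -0.37  2.31  1.8   0.39 -0.87] 0.16
   [-0.07  0.71 -0.68  2.31  1.73  0.6  -0.79] 0.16
   [ 0.08  0.83 -0.95  2.31  1.7   0.82 -0.74] 0.16
   [-0.14  0.68 -0.57  2.31  1.75  0.52 -0.81] 0.16
9 0 14
   [-0.07  0.81 -0.66  2.29  1.87  0.64 -0.88] 0.18
   [-0.16  0.77 -0.53  2.29  1.91  0.54 -0.94] 0.18
   [-0.24  0.75 -0.41  2.29  1.96  0.46 -1.  ] 0.18
   [ 0.07  0.92 -0.91  2.29  1.82  0.85 -0.8 ] 0.18
9 -30 20
   [ 0.13  1.   -1.05  2.29  1.8   0.98 -1.28] 0.18
   [ 0.1   0.96 -0.97  2.29  1.81  0.91 -1.3 ] 0.18
   [-0.03  0.84 -0.73  2.29  1.85  0.69 -1.38] 0.18
   [ 0.12  0.99 -1.03  2.29  1.8   0.96 -1.28] 0.18
9 -65.9 18
   [-0.2   0.76 -0.46  2.29  1.94  0.49 -2.13] 0.18
   [ 0.07  0.92 -0.91  2.29  1.82  0.85 -1.94] 0.18
   [-0.15  0.78 -0.54  2.29  1.9   0.55 -2.08] 0.18
   [ 0.05  0.91 -0.88  2.29  1.82  0.82 -1.95] 0.18
half 180
50 0 8
   [ 0.    0.76 -0.8   2.31  1.72  0.69  2.38] 0.16
   [-0.32  0.63 -0.3   2.31  1.83  0.35  2.24] 0.12
   [ 0.18  0.96 -1.17  2.31  1.69  1.03  2.44] 0.08
   [-0.43  0.61 -0.14  2.31  1.91  0.26  2.15] 0.03
9 0 6
   [-0.04  0.83 -0.71  2.29  1.85  0.68  2.28] 0.18
   [-0.4   0.71 -0.17  2.29  2.14  0.31  1.94] 0.08
   [-0.47  0.71 -0.07  2.29  2.26  0.26  1.81] 0.03
   [-0.88  0.77  0.53  2.29  4.01  0.26 -0.  ] 0.03
9 -30 11
   [-0.27  0.74 -0.35  2.29  1.99  0.43  1.58] 0.18
   [ 0.13  0.99 -1.03  2.29  1.8   0.97  1.86] 0.18
   [-0.1   0.8  -0.62  2.29  1.88  0.61  1.72] 0.18
   [-0.21  0.75 -0.45  2.29  1.94  0.49  1.64] 0.18
9 -65.9 15
   [-0.15  0.78 -0.54  2.29  1.91  0.55  1.06] 0.18
   [-0.26  0.74 -0.38  2.29  1.98  0.44  0.97] 0.18
   [-0.13  0.78 -0.57  2.29  1.9   0.57  1.07] 0.18
   [-0.2   0.76 -0.46  2.29  1.94  0.5   1.02] 0.18
```

```bash
sed -i 's/panel(63.9,.2,h)/panel(63.2,.0,h)/' h.py; python3 - <<'E'
from h import *
s=readout.observe();p=s['position'];R0=R.from_quat(s['eef_rot']).as_matrix(); print(delta(p,R0,*pose(60,81.5)))
E
```

```text
(array([ 5.1,  6.8, 27.3]), array([-0.0212,  0.0066,  0.0002]))
```

move_arm:
  plan:
    - {"dx":0,"dy":0,"dz":0,"rx":0,"ry":0,"rz":0,"grip":0.4}
    - {"dx":0,"dy":0,"dz":0,"rx":0,"ry":0,"rz":0,"grip":0.4}
    - {"dx":0,"dy":0,"dz":0,"rx":0,"ry":0,"rz":0,"grip":0.4}
    - {"dx":0,"dy":0,"dz":0,"rx":0,"ry":0,"rz":0,"grip":0.4}

```text
clock: 17.05
position: [472.5, 185.5, 130.8]
eef_rot: [0.071, 0.982, 0.003, 0.175]
ft_force: [-0.8, 0.1, 0.6]
width: 0.396
grasp_force: 0.0
```

```bash
python3 - <<'E'
from h import *
for i in range(6): s=readout.observe();imaging.grab_frame('wrist')
p=s['position'];R0=R.from_quat(s['eef_rot']).as_matrix(); print(p,s['joints'].round(3),s['clock'],delta(p,R0,*pose(60,81.5)))
E
```

```text
[472.4930171  185.48422669 130.79269578] [-0.517  0.52  -0.074  2.296  1.425  0.245 -0.534] 17.3 (array([ 5. ,  6.9, 27.2]), array([-0.0213,  0.0064,  0.0002]))
```

move_arm:
  plan:
    - {"dx":0.003,"dy":0.003,"dz":0.005,"rx":-0.02,"ry":0.006,"rz":0,"grip":0.4}
    - {"dx":0.005,"dy":0.007,"dz":0.015,"rx":-0.021,"ry":0.006,"rz":0,"grip":0.4}
    - {"dx":0.005,"dy":0.007,"dz":0.02,"rx":-0.021,"ry":0.006,"rz":0,"grip":0.4}
    - {"dx":0.005,"dy":0.007,"dz":0.025,"rx":-0.021,"ry":0.006,"rz":0,"grip":0.4}
    - {"dx":0.005,"dy":0.007,"dz":0.025,"rx":-0.021,"ry":0.006,"rz":0,"grip":0.4}
    - {"dx":0.005,"dy":0.007,"dz":0.025,"rx":-0.021,"ry":0.006,"rz":0,"grip":0.4}
    - {"dx":0.005,"dy":0.007,"dz":0.025,"rx":-0.021,"ry":0.006,"rz":0,"grip":0.4}

```text
clock: 17.93
position: [477.4, 192.6, 106.0]
eef_rot: [0.069, 0.982, 0.013, 0.173]
ft_force: [0.4, 1.1, -0.2]
width: 0.402
grasp_force: 0.0
```

```bash
python3 dial.py; python3 - <<'E'
from h import *
s=readout.observe()
p=s['position'];R0=R.from_quat(s['eef_rot']).as_matrix(); print(s['joints'].round(3),delta(p,R0,*pose(40,81.5)))
E
```

```text
[477.44182897 192.62480021 105.8300761 ] [-0.46  0.58 -0.15  2.3   1.71  0.27 -0.81] 18.6833 [ 0.5  0.4 -0.2]
panel -0.177324193378837 bar 1201 [62.8 -0.2] [11.9 43.6] 81.99099731445312
ring 2135 [62.76753563 -0.20109091]
50 (array([-0. , -0.2, 12.2]), array([-0.0003,  0.0004,  0.0037]))
9 (array([-0. , -0.2, 53.2]), array([-0.0003,  0.0004,  0.0037]))
[-0.457  0.582 -0.147  2.299  1.705  0.266 -0.807] (array([ 0. , -0.1, 22.2]), array([-0.0003,  0.0004,  0.0002]))
```

move_arm:
  plan:
    - {"dx":0.0003,"dy":-0.0002,"dz":0.008,"rx":0,"ry":0,"rz":0,"grip":0.4}
    - {"dx":0.0003,"dy":-0.0002,"dz":0.018,"rx":0,"ry":0,"rz":0,"grip":0.4}
    - {"dx":0.0003,"dy":-0.0002,"dz":0.028,"rx":0,"ry":0,"rz":0,"grip":0.4}
    - {"dx":0.0003,"dy":-0.0002,"dz":0.036,"rx":0,"ry":0,"rz":0,"grip":0.4}
    - {"dx":0.0003,"dy":-0.0002,"dz":0.042,"rx":0,"ry":0,"rz":0,"grip":0.4}
    - {"dx":0.0003,"dy":-0.0002,"dz":0.046,"rx":0,"ry":0,"rz":0,"grip":0.4}
    - {"dx":0.0003,"dy":-0.0002,"dz":0.049,"rx":0,"ry":0,"rz":0,"grip":0.4}
    - {"dx":0.0003,"dy":-0.0002,"dz":0.051,"rx":0,"ry":0,"rz":0,"grip":0.4}
    - {"dx":0.0003,"dy":-0.0002,"dz":0.053,"rx":0,"ry":0,"rz":0,"grip":0.4}
    - {"dx":0.0003,"dy":-0.0002,"dz":0.053,"rx":0,"ry":0,"rz":0,"grip":0.4}
    - {"dx":0.0003,"dy":-0.0002,"dz":0.053,"rx":0,"ry":0,"rz":0,"grip":0.4}

```text
clock: 19.65
position: [495.3, 192.7, 56.1]
eef_rot: [0.069, 0.982, 0.013, 0.173]
ft_force: [0.1, 0.1, 0.8]
width: 0.398
grasp_force: 0.0
```

```bash
python3 - <<'E'
from h import *
for i in range(8): s=readout.observe();imaging.grab_frame('wrist')
p=s['position'];R0=R.from_quat(s['eef_rot']).as_matrix(); print(s['joints'].round(3),s['ft_force'],s['clock'],delta(p,R0,*pose(9,81.5)))
E
```

```text
[-0.352  0.715 -0.271  2.278  1.958  0.377 -1.029] [ 0.41768949 -0.38849002 -0.222087  ] 20.0 (array([-0.2, -0. ,  0.3]), array([-0.0002,  0.0007,  0.0002]))
```

Now close gently on the bar.

move_arm:
  grip_force: 25
  plan:
    - {"dx":0,"dy":0,"dz":0,"rx":0,"ry":0,"rz":0,"grip":0.2}
    - {"dx":0,"dy":0,"dz":0,"rx":0,"ry":0,"rz":0,"grip":0.1}
    - {"dx":0,"dy":0,"dz":0,"rx":0,"ry":0,"rz":0,"grip":0}
    - {"dx":0,"dy":0,"dz":0,"rx":0,"ry":0,"rz":0,"grip":0}
    - {"dx":0,"dy":0,"dz":0,"rx":0,"ry":0,"rz":0,"grip":0}
    - {"dx":0,"dy":0,"dz":0,"rx":0,"ry":0,"rz":0,"grip":0}
    - {"dx":0,"dy":0,"dz":0,"rx":0,"ry":0,"rz":0,"grip":0}

```text
clock: 20.63
position: [495.2, 192.3, 56.0]
eef_rot: [0.069, 0.982, 0.013, 0.173]
ft_force: [-2.1, -0.5, 4.9]
width: 0.133
grasp_force: 28.3
```

move_arm:
  plan:
    - {"dx":0,"dy":0,"dz":0,"rx":0,"ry":0,"rz":0.08,"grip":0}
    - {"dx":0,"dy":0,"dz":0,"rx":0,"ry":0,"rz":0.18,"grip":0}
    - {"dx":0,"dy":0,"dz":0,"rx":0,"ry":0,"rz":0.28,"grip":0}
    - {"dx":0,"dy":0,"dz":0,"rx":0,"ry":0,"rz":0.38,"grip":0}
    - {"dx":0,"dy":0,"dz":0,"rx":0,"ry":0,"rz":0.48,"grip":0}
    - {"dx":0,"dy":0,"dz":0,"rx":0,"ry":0,"rz":0.58,"grip":0}
    - {"dx":0,"dy":0,"dz":0,"rx":0,"ry":0,"rz":0.68,"grip":0}
    - {"dx":0,"dy":0,"dz":0,"rx":0,"ry":0,"rz":0.78,"grip":0}
    - {"dx":0,"dy":0,"dz":0,"rx":0,"ry":0,"rz":0.88,"grip":0}
    - {"dx":0,"dy":0,"dz":0,"rx":0,"ry":0,"rz":0.98,"grip":0}
    - {"dx":0,"dy":0,"dz":0,"rx":0,"ry":0,"rz":1.07,"grip":0}
    - {"dx":0,"dy":0,"dz":0,"rx":0,"ry":0,"rz":1.13,"grip":0}

```text
clock: 21.63
position: [495.1, 192.2, 56.0]
eef_rot: [0.586, 0.791, 0.104, 0.139]
ft_force: [-2.2, -2.0, 6.0]
width: 0.131
grasp_force: 28.4
```

```bash
python3 - <<'E'
from h import *
for i in range(12): s=readout.observe();imaging.grab_frame('wrist')
p=s['position'];R0=R.from_quat(s['eef_rot']).as_matrix(); y=RS.T@R0[:,1]
print(s['joints'].round(3),s['ft_force'],s['moment'],s['clock'],s['width'],'dial',np.pi/2-np.arctan2(y[1],y[0]),delta(p,R0,*pose(9,90-np.degrees(1.3))))
E
```

```text
[-0.174  0.758 -0.536  2.274  1.828  0.549 -2.004] [-2.08066912 -1.17904347  4.76703482] [-0.3029167   0.45988601 -0.09363493] 22.1833 0.13519581357909416 dial 1.2786827185197356 (array([0.3, 0.5, 0.3]), array([0.    , 0.0011, 0.0213]))
```

move_arm:
  plan:
    - {"dx":0,"dy":0,"dz":0,"rx":0,"ry":0,"rz":0.015,"grip":0}
    - {"dx":0,"dy":0,"dz":0,"rx":0,"ry":0,"rz":0.023,"grip":0}
    - {"dx":0,"dy":0,"dz":0,"rx":0,"ry":0,"rz":0.023,"grip":0}
    - {"dx":0,"dy":0,"dz":0,"rx":0,"ry":0,"rz":0.023,"grip":0}
    - {"dx":0,"dy":0,"dz":0,"rx":0,"ry":0,"rz":0.023,"grip":0.2}
    - {"dx":0,"dy":0,"dz":0,"rx":0,"ry":0,"rz":0.023,"grip":0.4}
    - {"dx":0,"dy":0,"dz":0,"rx":0,"ry":0,"rz":0.023,"grip":0.4}
    - {"dx":0,"dy":0,"dz":0,"rx":0,"ry":0,"rz":0.023,"grip":0.4}
    - {"dx":0,"dy":0,"dz":0,"rx":0,"ry":0,"rz":0.023,"grip":0.4}
    - {"dx":0,"dy":0,"dz":-0.01,"rx":0,"ry":0,"rz":0.023,"grip":0.4}
    - {"dx":0,"dy":0,"dz":-0.03,"rx":0,"ry":0,"rz":0.023,"grip":0.4}
    - {"dx":0,"dy":0,"dz":-0.05,"rx":0,"ry":0,"rz":0.023,"grip":0.4}

```text
clock: 23.23
position: [477.5, 192.4, 102.6]
eef_rot: [0.594, 0.786, 0.105, 0.137]
ft_force: [-0.0, -0.2, 1.0]
width: 0.399
grasp_force: 0.0
```

```bash
python3 dial.py; python3 - <<'E'
from h import *
import pickle
p,d,c,s=pickle.load(open('fd.pkl','rb'))
# tray still seated? egg outline direction: dark pixels on panel outside ring (r 47-62)
S=(cloud(c,d)-panel(0,0,0))@RS; g=p.mean(-1)
u=S[...,0]-62.8; l=S[...,1]+.2; r=np.hypot(u,l); a=np.degrees(np.arctan2(-l,u))
m=(d>0)&(abs(S[...,2])<4)&(r>48)&(r<66)
for k in range(20,130,4):
    w=m&(a>=k)&(a<k+4); print(k,w.sum(),(g[w]<110).sum(),end=' | ')
P,D,Cc=grab('top'); Q=cloud(Cc,D); w=(abs(Q[...,0]-648)<55)&(abs(Q[...,1]-194)<75)&(Q[...,2]>190)&(Q[...,2]<218); q=Q[w]
print('\ntop lid',len(q),np.linalg.lstsq(np.c_[q[:,:2]-[648,194],np.ones(len(q))],q[:,2],rcond=None)[0])
E
```

```text
[478.14473025 192.42327918 102.69033332] [-0.19  0.63 -0.53  2.29  1.64  0.49 -1.88] 23.9833 [-0.6 -1.   0. ]
panel -0.13534495240616634 bar 1235 [63.  -0.1] [11.8 44.4] 14.928763389587402
ring 2190 [62.93358718  0.0832421 ]
50 (array([-0.1,  0.4,  9. ]), array([-3.0000e-04,  4.0000e-04, -1.1494e+00]))
9 (array([-0.1,  0.4, 50. ]), array([-3.0000e-04,  4.0000e-04, -1.1494e+00]))
20 44 1 | 24 0 0 | 28 0 0 | 32 0 0 | 36 0 0 | 40 0 0 | 44 6 0 | 48 64 0 | 52 87 0 | 56 89 3 | 60 88 0 | 64 92 43 | 68 85 6 | 72 81 0 | 76 85 13 | 80 92 84 | 84 86 7 | 88 93 13 | 92 86 4 | 96 71 15 | 100 8 5 | 104 0 0 | 108 0 0 | 112 0 0 | 116 0 0 | 120 0 0 | 124 27 10 | 128 105 8 | 
top lid 1584 [-4.91675692e-03  4.33914709e-04  2.03188862e+02]
```

```bash
python3 -c "
from cell import workorder; print(workorder.job_done())"
```

```text
the job is handed in; nothing more can be done
None
```

The egg tray is seated level with all four pins home on the steamer, the timer dial reads about 1.31 rad (egg mark at 1.3), the gripper is clear of everything, and the job was handed in at about 24 s on the robot's clock.

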